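# Mount a bangle on the holding post

### The arm

A 6-joint arm with a two-finger parallel gripper is mounted at the origin on the work surface. World frame = base frame: x ahead of the robot, y to its left, z up, the work surface at z = 0. Lengths are in m, angles in rad, forces in N, time in s.
With the tool pointing down it reaches from about 0.375 to 0.9 m from the base axis. Payload 3.1 kg.
Tool frame: the origin (TCP) lies on the centre line of the jaws, within the pads' length; the fingertips stand 14 mm ahead of it and the grasp point (between the pads) lies 5 mm behind it; z points along the fingers, y is the line along which they close (so a half turn about z gives the same grasp; the last joint's range is limited). The gripper opens to 87 mm and grips with 3 to 60 N. Pads are 19 mm wide; open, the fingers measure 117 mm over their backs; the gripper's body (75 mm by 190 mm) begins 51 mm behind the grasp point.
Start: joints at [1.155, 0.527, 1.433, -0, 1.181, -0.178], TCP at [0.147, 0.608, 0.237] pointing down, gripper open.
Joint ranges: [-3.08, 3.08], [-0.75, 2.2], [0.22, 2.44], [-1.43, 4.57], [0, 2.65], [-2.85, 2.85]. Speed limits (rad/s): [2.79, 2.79, 3.14, 3.14, 3.14, 3.14].

### API

Orientations are given as a unit quaternion [x, y, z, w].
In Python, from rig import robot gives the robot as it stands.
- The arm moves only by the tool move_arm, never from a script. Its argument "commands" is a list of rows, each an object with "hand": the finger opening in cm, from 0 to 8.7; "travel": the shift along the tool's x, y, z in cm, a list of three; "twist": the turn, a rotation vector about the tool's x, y, z in degrees, a list of three. In form: [{"hand": hand, "travel": [dx, dy, dz], "twist": [wx, wy, wz]}, ...]. A call has 1 to 5 rows; each row shifts and turns the commanded pose from where the row before left it, along the tool's axes as they then stand; what a row does not reach is not made up. A row lasts 1/12 s, in which the tool goes at most 41.7 mm and 7.16 degrees, less where a joint would pass 70% of its speed; a pose out of reach is approached as far as the arm can. A call is refused whole if a number of a shift passes 4.17 or a number of a turn 7.16, either way. A call with a gripper value outside its range is refused whole. The fingers move at their own pace and stop on an object; "force" is the grip in N (left out, the last holds). Time passes only in rows, so rows that do not move let the fingers close. It gives the time, the measured TCP pose, the force, the opening and the grip force at its end, in the units of the state.
- robot.get_obs(): the state, without advancing time (a new reading comes with each control period).
- robot.camera(name): name is "scene" or "top" or "wrist"; returns a dict with "frame" (480x640x3 uint8, red, green, blue), "fov_y" (degrees; the focal length in pixels is half the picture's height over the tangent of half this angle, whatever the lens; pixels are square), "cx", "cy" (the principal point, pixels), "extrinsics" (4x4, takes a point from camera to world coordinates); the wrist camera has in their place "T_tool_cam" (4x4, takes a point from camera to tool coordinates, whose origin is the TCP and whose axes are the flange's). Camera axes: x right, y down, z forward; pixel columns grow to the right and rows downward; lengths in m; the calibration is good to about 2 mm. A picture is of the moment at which its call begins: read the wrist's pose just before it. There is no depth.
- robot.hand_in(): hands the job in; it is judged then, once.
The state is a dict: "time": time; "q": joint angles; "joint_velocities": joint speeds; "joint_torque": joint torques, N m; "position": TCP position; "tool_rot": TCP orientation; "ft_force": force on the tool from outside, world axes, zero at the start; "moment": the same for the moment, N m; "grip_width": finger opening in m; "grip_force": force on a finger pad.
Only numpy, scipy, OpenCV 4.12 (cv2) and the standard library are available. Lean on these libraries where they do the work, as an engineer would, in place of code of your own. Each camera call takes 0.05 s, during which the arm holds its last target. There are 200 camera calls.

### The job

Mount the bangle on the jeweller's holding post for engraving: first put the wooden support over the post with its wide flange down on the base, then set the bangle over the support's hub so it lies flat on the flange, and last push the brass cap over the post, flange down, until it rests on the bangle. Let each piece go once it is seated before fetching the next; lower the pieces, do not drop them, and leave the other things on the bench where they lie.

Things in the scene. Friction and masses are not known exactly. Their poses are not given: they have to be found in the camera images.
- holder: the holding post, fixed to the bench: dark round steel base plate, 120 mm across, 20 mm thick, with an upright steel post 15 mm in diameter in its centre; the post's tip (last 8 mm tapered to 8 mm) is 95 mm above the bench, 75 mm above the plate. Origin under the centre of the plate, on the bench; z up along the post
- holder_seat (a point): point on the post's axis at the top face of the base plate, 20 mm above the bench, where the underside of the support comes to rest; z up
- support: turned wooden support, upright and loose on the bench: flange 68 mm across, 18 mm thick, with a hub above it 50 mm across from 18 to 34 mm height; straight hole 20 mm in diameter right through. About 80 g. Origin in the centre of the flange's underside; z up through the hub
- bangle: plain silver-grey metal bangle lying flat on the bench: ring 64 mm outside, 56 mm inside diameter, 24 mm high. About 150 g. Origin in the centre of its lower rim; z along its axis, up. It fits over the support's hub with 3 mm play all round and, seated, stands from 18 to 42 mm above the base plate
- cap: brass cap standing flange down on the bench: flange 72 mm across, 10 mm thick, with a round knob above it 36 mm across from 10 to 58 mm height; blind hole 20 mm in diameter, 48 mm deep, open below. About 450 g. Origin in the centre of the flange's underside; z up through the knob. Seated on the bangle, its underside is 42 mm above the base plate
- tin: closed round metal tin, 65 mm across, 34 mm high, near the robot; bystander, origin under its centre
- pin_block: stepped wooden bench-pin block, 60 x 90 x 38 mm; bystander, origin under its centre
- file: flat file with wooden handle, 270 mm long, 22 mm high, lying roughly along x on the right; bystander, origin under its middle
- pliers: pliers with blue grips, 165 mm long, 15 mm high, lying roughly along y, far left; bystander, origin near the pivot, on the bench
- screw_clamp: small screw clamp with red grip and two wooden jaws, 230 mm long, 32 mm high, lying roughly along x on the left; bystander, origin under its middle
- hammer: hammer lying roughly along y beyond the holding post, 240 mm long; bystander, origin under its handle line

How it is judged:
On the way, in this order (a step that is already met when the one before it is completed fails the run):
1. the support is on the post, flat on the base plate, and let go (horizontal distance between support and holder_seat below 0.007 m and z of support in the frame of holder_seat between -0.004 and 0.004 m and angle between support's own z axis and vertical below 0.07 rad and contact force between the fingers and support below 0.05 N), for 0.2 s.
2. the bangle lies flat on the flange, around the hub of the seated support, and let go (horizontal distance between support and holder_seat below 0.007 m and z of support in the frame of holder_seat between -0.004 and 0.004 m and angle between each of support, bangle's own z axis and vertical below 0.07 rad and horizontal distance between bangle and holder_seat below 0.01 m and z of bangle in the frame of holder_seat between 0.014 and 0.022 m and contact force between the fingers and bangle below 0.05 N), for 0.2 s.
3. the cap is on the post, resting on the bangle, and let go (horizontal distance between each of support, cap and holder_seat below 0.007 m and z of support in the frame of holder_seat between -0.004 and 0.004 m and angle between each of support, bangle, cap's own z axis and vertical below 0.07 rad and horizontal distance between bangle and holder_seat below 0.01 m and z of bangle in the frame of holder_seat between 0.014 and 0.022 m and z of cap in the frame of holder_seat between 0.038 and 0.046 m and contact force between the fingers and cap below 0.05 N), for 0.2 s.
At the end, for the whole second after the job is handed in: Support, bangle and cap are stacked on the post, at rest and upright (within 0.07 rad): undersides 0, 18 and 42 mm above the base plate (each within 4 mm), centred on the post within 7, 10 and 7 mm (horizontal distance between each of support, cap and holder_seat below 0.007 m and z of support in the frame of holder_seat between -0.004 and 0.004 m and angle between each of support, bangle, cap's own z axis and vertical below 0.07 rad and horizontal distance between bangle and holder_seat below 0.01 m and z of bangle in the frame of holder_seat between 0.014 and 0.022 m and z of cap in the frame of holder_seat between 0.038 and 0.046 m and linear speed of each of support, bangle, cap below 0.02 m/s); the robot touches nothing.
It fails at once if a piece is dropped (moves free of the fingers faster than 0.65 m/s, a fall of over 20 mm) ((linear speed of support above 0.65 m/s and contact force between the fingers and support below 0.05 N) or (linear speed of bangle above 0.65 m/s and contact force between the fingers and bangle below 0.05 N) or (linear speed of cap above 0.65 m/s and contact force between the fingers and cap below 0.05 N)).
It fails at once if one of the other things on the bench is shifted by more than 30 mm (distance of any of tin, pin_block, file, pliers, screw_clamp, hammer from where it was at the start of the episode above 0.03 m).
It also fails if it takes over 72 s, if anything falls off the work surface, if the arm or the gripper's body presses on something with over 40 N, if the wrist force passes 120 N, or if a joint passes its speed limit or range.

## Working session

There is one attempt and no reset: what is moved stays moved. The work goes in short steps, Python scripts to look and compute and a tool call to move; the robot and the scene stay as the last step left them, time stands still between calls to the robot, and variables do not carry over. Pictures are saved under pics/ and viewed, at most 12 in all, crops included, and the job is handed in when it is done.

Besides the shell and the picture viewer there is one more tool, called after "Request:" as name([rows], argument=value, ...), one row to a line, values as JSON. move_arm: Moves the arm, as the interface text tells. Its arguments: {"type":"object","properties":{"commands":{"type":"array"},"force":{"type":"number"}},"required":["commands"]}

```bash
mkdir -p pics; python3 - <<'E'
from rig import robot
import cv2,numpy as np,pickle
o=robot.get_obs();print({k:np.round(v,3) for k,v in o.items()})
d={}
for n in ["top","scene"]:
    c=robot.camera(n);d[n]=c;cv2.imwrite(f"pics/{n}.png",c["frame"][...,::-1]);print({k:np.round(v,3) for k,v in c.items() if k!="frame"})
c=robot.camera("wrist");print(np.round(c["T_tool_cam"],3),c["fov_y"],c.get("cx"),c.get("cy"))
pickle.dump(d,open("cams.pkl","wb"))
E
```

```text
{'time': np.float64(0.0), 'q': array([ 1.156,  0.528,  1.434, -0.   ,  1.181, -0.178]), 'joint_velocities': array([-0.001,  0.001,  0.001, -0.001,  0.   , -0.   ]), 'joint_torque': array([-1.0000e-03, -4.4003e+01, -1.7660e+01,  6.3000e-02,  5.8000e-02,
       -0.0000e+00]), 'position': array([0.146, 0.607, 0.236]), 'tool_rot': array([ 0.118,  0.993, -0.001, -0.   ]), 'ft_force': array([-0.883,  0.443, -0.421]), 'moment': array([-0.028, -0.033,  0.03 ]), 'grip_force': np.float64(0.0), 'grip_width': np.float64(0.087)}
{'fov_y': np.float64(43.647), 'cx': np.float64(313.702), 'cy': np.float64(233.506), 'extrinsics': array([[ 1.000e-02, -9.900e-01,  1.420e-01,  3.670e-01],
       [-1.000e+00, -8.000e-03,  1.200e-02, -1.000e-03],
       [-1.100e-02, -1.420e-01, -9.900e-01,  1.438e+00],
       [ 0.000e+00,  0.000e+00,  0.000e+00,  1.000e+00]])}
{'fov_y': np.float64(52.242), 'cx': np.float64(317.357), 'cy': np.float64(237.276), 'extrinsics': array([[ 0.81 ,  0.367, -0.457,  1.052],
       [ 0.586, -0.508,  0.632, -0.665],
       [ 0.   , -0.779, -0.627,  0.713],
       [ 0.   ,  0.   ,  0.   ,  1.   ]])}
[[ 0.    -0.963 -0.269  0.073]
 [ 1.     0.     0.     0.   ]
 [-0.    -0.269  0.963 -0.15 ]
 [ 0.     0.     0.     1.   ]] 68.92853473599638 317.96169988004556 239.71529079300757
```

View pics/top.png

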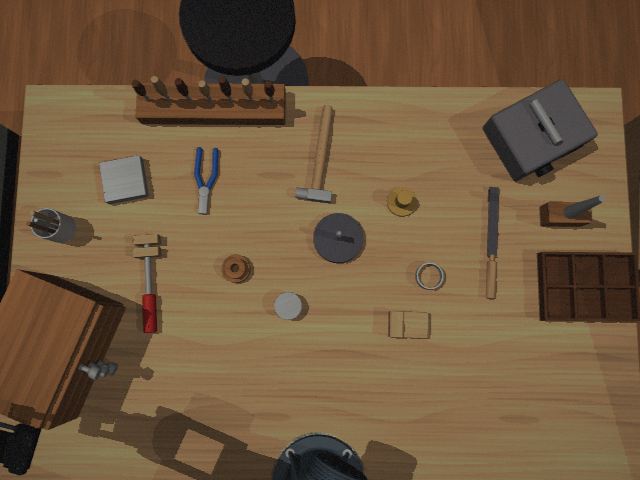

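View pics/scene.png

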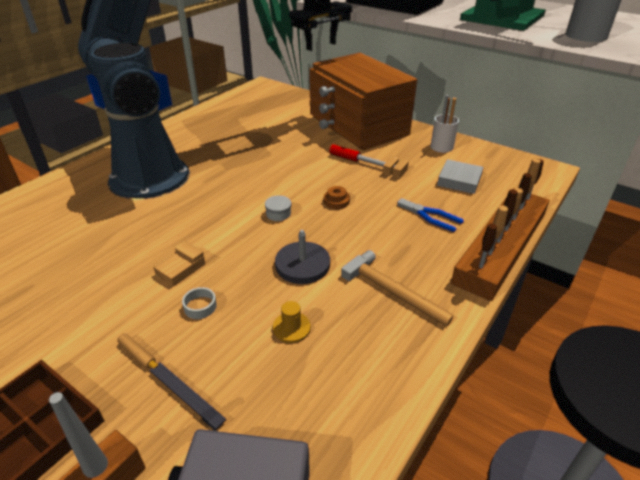

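The top view shows the support at (236,268), the post base at (339,238), the cap at (402,202) and the bangle at (430,277). I'll enlarge these.

```bash
cat > h.py <<'E'
import numpy as np,cv2,pickle
from scipy.spatial.transform import Rotation as R
def ray(c,u,v,z,T=None):
    T=c["extrinsics"] if T is None else T
    f=240/np.tan(np.radians(c["fov_y"])/2)
    d=T[:3,:3]@np.array([(u-c["cx"])/f,(v-c["cy"])/f,1]);p=T[:3,3]
    return p+d*(z-p[2])/d[2]
def proj(c,P,T=None):
    T=c["extrinsics"] if T is None else T
    f=240/np.tan(np.radians(c["fov_y"])/2)
    q=(np.atleast_2d(P)-T[:3,3])@T[:3,:3]
    return np.c_[c["cx"]+f*q[:,0]/q[:,2],c["cy"]+f*q[:,1]/q[:,2]]
def circ(x,y,z,r,n=72):
    a=np.linspace(0,2*np.pi,n);return np.c_[x+r*np.cos(a),y+r*np.sin(a),0*a+z]
def Twrist(o,c):
    T=np.eye(4);T[:3,:3]=R.from_quat(o["tool_rot"]).as_matrix();T[:3,3]=o["position"];return T@c["T_tool_cam"]
E
python3 - <<'E'
from h import *
c=pickle.load(open("cams.pkl","rb"))["top"]
t=[]
for n,(u,v) in dict(sup=(236,268),hold=(339,238),cap=(402,202),ban=(430,277)).items():
    k=cv2.resize(c["frame"][v-32:v+32,u-32:u+32],(300,300),interpolation=cv2.INTER_CUBIC)
    t.append(k)
cv2.imwrite("pics/crop.png",np.vstack([np.hstack(t[:2]),np.hstack(t[2:])])[...,::-1])
for n,u,v,z in [("sup",236,267,.034),("hold",339,238,.02),("cap",402,202,.01),("ban",430,276,.02),("tin",288,306,.034),("block",410,324,.03),("clampjaw",147,246,.03),("clampend",150,332,.03),("hamhead",314,195,.02),("fileend",491,297,.02),("filetip",493,188,.02)]: print(n,np.round(ray(c,u,v,z),3))
E
```

```text
sup [0.487 0.198 0.034]
hold [ 0.56  -0.044  0.02 ]
cap [ 0.651 -0.197  0.01 ]
ban [ 0.471 -0.26   0.02 ]
tin [0.397 0.074 0.034]
block [ 0.359 -0.209  0.03 ]
clampjaw [0.536 0.412 0.03 ]
clampend [0.334 0.395 0.03 ]
hamhead [0.664 0.016 0.02 ]
fileend [ 0.423 -0.402  0.02 ]
filetip [ 0.685 -0.415  0.02 ]
```

View pics/crop.png

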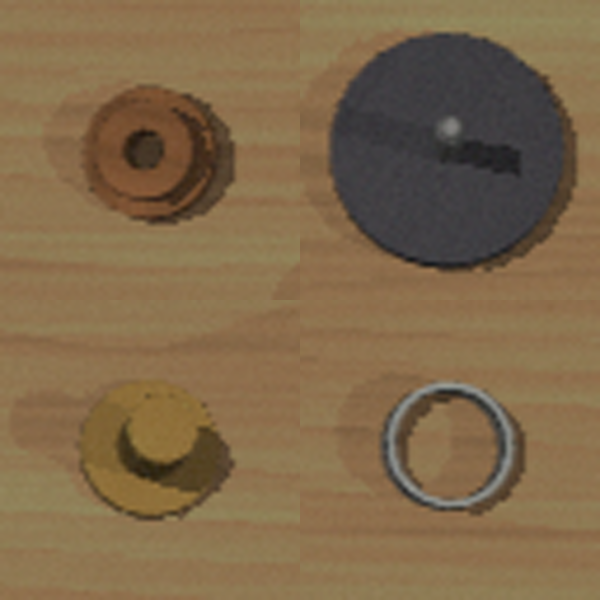

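Refined crop centres in full-image pixels: support hole (234.5,267.6), plate (337.9,237.6), post tip (338.6,232.9), knob top (404.4,197.1), bangle rim (429.6,275.7). First I move above the support with the tool axes aligned to the world.

Request:
move_arm([
  {"hand": 8.7, "travel": [0, 0, 0], "twist": [0, 0, -6.78]},
  {"hand": 8.7, "travel": [0, 0, 0], "twist": [0, 0, -6.78]},
  {"hand": 8.7, "travel": [-2.44, -2.92, 0.4], "twist": [0, 0, 0]},
  {"hand": 8.7, "travel": [-2.44, -2.92, 0.4], "twist": [0, 0, 0]},
  {"hand": 8.7, "travel": [-2.44, -2.92, 0.4], "twist": [0, 0, 0]},
], force=20)

```text
time: 0.57
position: [0.2198, 0.519, 0.2241]
tool_rot: [-0.001, 1.0, -0.0, -0.0]
ft_force: [1.1, 0.1, 0.6]
grip_width: 0.087
grip_force: 0.0
```

Request:
move_arm([
  {"hand": 8.7, "travel": [-2.44, -2.92, 0.4], "twist": [0, 0, 0]},
  {"hand": 8.7, "travel": [-2.44, -2.92, 0.4], "twist": [0, 0, 0]},
  {"hand": 8.7, "travel": [-2.44, -2.92, 0.4], "twist": [0, 0, 0]},
  {"hand": 8.7, "travel": [-2.44, -2.92, 0.4], "twist": [0, 0, 0]},
  {"hand": 8.7, "travel": [-2.44, -2.92, 0.4], "twist": [0, 0, 0]},
])

```text
time: 0.98
position: [0.3425, 0.3724, 0.2043]
tool_rot: [-0.0, 1.0, -0.0, -0.0]
ft_force: [1.4, 0.5, -0.1]
grip_width: 0.0874
grip_force: 0.0
```

Request:
move_arm([
  {"hand": 8.7, "travel": [-2.44, -2.92, 0.4], "twist": [0, 0, 0]},
  {"hand": 8.7, "travel": [-2.44, -2.92, 0.4], "twist": [0, 0, 0]},
  {"hand": 8.7, "travel": [-2.44, -2.92, 0.4], "twist": [0, 0, 0]},
  {"hand": 8.7, "travel": [-2.44, -2.92, 0.4], "twist": [0, 0, 0]},
  {"hand": 8.7, "travel": [-2.44, -2.92, 0.4], "twist": [0, 0, 0]},
])

```text
time: 1.4
position: [0.4646, 0.2262, 0.1843]
tool_rot: [0.0, 1.0, 0.0, -0.0]
ft_force: [0.2, 1.7, -0.1]
grip_width: 0.0871
grip_force: 0.0
```

Request:
move_arm([
  {"hand": 8.7, "travel": [-2.44, -2.92, 0.4], "twist": [0, 0, 0]},
  {"hand": 8.7, "travel": [0, 0, 0], "twist": [0, 0, 0]},
  {"hand": 8.7, "travel": [0, 0, 0], "twist": [0, 0, 0]},
])

```text
time: 1.65
position: [0.4893, 0.197, 0.1801]
tool_rot: [0.002, 1.0, 0.0, -0.0]
ft_force: [-0.4, -0.1, 0.5]
grip_width: 0.0874
grip_force: 0.0
```

```bash
python3 - <<'E'
from h import *
from rig import robot
c=pickle.load(open("cams.pkl","rb"))["top"]
for n,u,v,z in [("sup",234.5,267.6,.034),("plate",337.9,237.6,.02),("tip",338.6,232.9,.095),("knob",404.4,197.1,.058),("ban",429.6,275.7,.024)]: print(n,np.round(ray(c,u,v,z),4))
o=robot.get_obs();w=robot.camera("wrist");pickle.dump((o,w),open("w1.pkl","wb"))
print(o["position"],o["tool_rot"],o["time"]);cv2.imwrite("pics/w1.png",w["frame"][...,::-1])
E
```

```text
sup [0.4858 0.2015 0.034 ]
plate [ 0.5609 -0.0417  0.02  ]
tip [ 0.5614 -0.0411  0.095 ]
knob [ 0.6528 -0.196   0.058 ]
ban [ 0.4716 -0.2579  0.024 ]
[0.48934746 0.19697773 0.18010435] [ 2.26387643e-03  9.99997407e-01  3.74793101e-05 -2.43052956e-04] 1.65
```

View pics/w1.png

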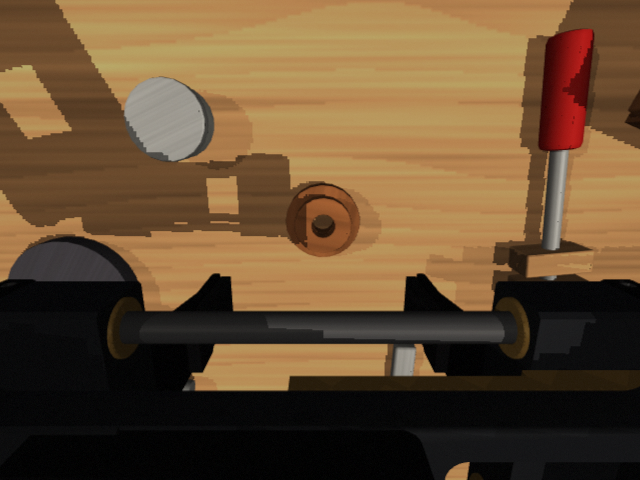

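The wrist view shows the support's hub hole at about (323,225), with the hub spanning 296–351, and the tin at the upper left. I'll compute the support's position and compare.

```bash
python3 - <<'E'
from h import *
o,w=pickle.load(open("w1.pkl","rb"));T=Twrist(o,w)
print(ray(w,323,225,.034,T),ray(w,323.5,220,.009,T))
im=w["frame"].copy()
p=ray(w,323,225,.034,T)
for x,y,col in [(p[0],p[1],(0,255,0)),(.4858,.2015,(0,0,255))]:
  for z,r in [(.034,.025),(.034,.01),(.018,.034)]:
    cv2.polylines(im,[np.int32(np.round(proj(w,circ(x,y,z,r),T)*16))],True,col,1,0,4)
cv2.imwrite("pics/o1.png",cv2.resize(im[170:270,260:390],None,fx=5,fy=5)[...,::-1])
E
```

```text
[0.48621847 0.20153166 0.034     ] [0.48726091 0.20235535 0.009     ]
```

View pics/o1.png

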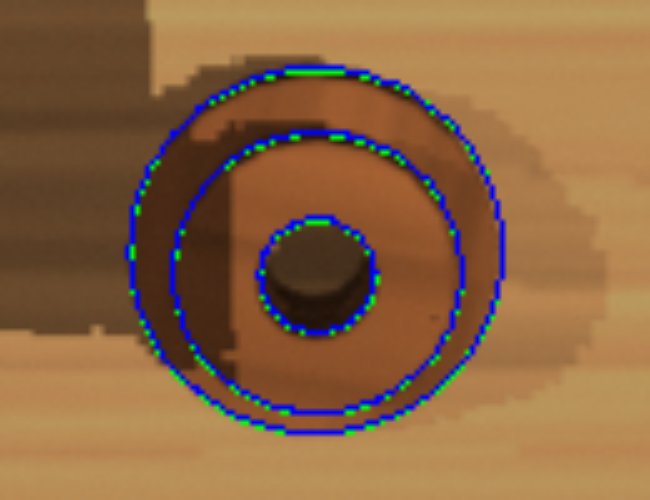

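The outlines fit well (support at 0.486, 0.2015) and both cameras agree. Next: descend, grip the hub and lift.

Request:
move_arm([
  {"hand": 8.7, "travel": [0.33, 0.45, 3.5], "twist": [0, 0, 0]},
  {"hand": 8.7, "travel": [0, 0, 3.5], "twist": [0, 0, 0]},
  {"hand": 8.7, "travel": [0, 0, 3.5], "twist": [0, 0, 0]},
  {"hand": 8.7, "travel": [0, 0, 2.5], "twist": [0, 0, 0]},
  {"hand": 8.7, "travel": [0, 0, 1.45], "twist": [0, 0, 0]},
], force=20)

```text
time: 2.12
position: [0.4816, 0.2044, 0.0335]
tool_rot: [-0.001, 1.0, -0.0, -0.003]
ft_force: [-1.1, -0.5, -0.4]
grip_width: 0.0871
grip_force: 0.0
```

Request:
move_arm([
  {"hand": 8.7, "travel": [0, 0, 0], "twist": [0, 0, 0]},
  {"hand": 4.0, "travel": [0, 0, 0], "twist": [0, 0, 0]},
  {"hand": 4.0, "travel": [0, 0, 0], "twist": [0, 0, 0]},
  {"hand": 4.0, "travel": [0, 0, 0], "twist": [0, 0, 0]},
  {"hand": 4.0, "travel": [0, 0, 0], "twist": [0, 0, 0]},
])

```text
time: 2.53
position: [0.4856, 0.2037, 0.0375]
tool_rot: [-0.0, 1.0, 0.0, 0.001]
ft_force: [-0.4, 0.4, 0.3]
grip_width: 0.0684
grip_force: 0.0
```

Request:
move_arm([
  {"hand": 4.0, "travel": [0, 0, 0], "twist": [0, 0, 0]},
  {"hand": 4.0, "travel": [0, 0, 0], "twist": [0, 0, 0]},
  {"hand": 4.0, "travel": [0, 0, 0], "twist": [0, 0, 0]},
])

```text
time: 2.78
position: [0.4852, 0.2031, 0.0367]
tool_rot: [0.0, 1.0, 0.0, 0.001]
ft_force: [-1.0, -0.1, 5.4]
grip_width: 0.0494
grip_force: 20.0
```

Request:
move_arm([
  {"hand": 4.0, "travel": [0, 0, -1.5], "twist": [0, 0, 0]},
  {"hand": 4.0, "travel": [0, 0, -3.5], "twist": [0, 0, 0]},
  {"hand": 4.0, "travel": [0, 0, -3.5], "twist": [0, 0, 0]},
  {"hand": 4.0, "travel": [0, 0, -3.5], "twist": [0, 0, 0]},
  {"hand": 4.0, "travel": [-0.9, -2.5, 0], "twist": [0, 0, 0]},
])

```text
time: 3.2
position: [0.496, 0.1814, 0.162]
tool_rot: [-0.002, 1.0, 0.002, 0.005]
ft_force: [1.4, -0.2, -1.2]
grip_width: 0.0494
grip_force: 20.0
```

Request:
move_arm([
  {"hand": 4.0, "travel": [-1.1, -3.6, 0], "twist": [0, 0, 0]},
  {"hand": 4.0, "travel": [-1.1, -3.6, 0], "twist": [0, 0, 0]},
  {"hand": 4.0, "travel": [-1.1, -3.6, 0], "twist": [0, 0, 0]},
  {"hand": 4.0, "travel": [-1.1, -3.6, 0], "twist": [0, 0, 0]},
  {"hand": 4.0, "travel": [-1.1, -3.6, 0], "twist": [0, 0, 0]},
])

```text
time: 3.62
position: [0.5487, -0.0035, 0.156]
tool_rot: [0.0, 1.0, 0.0, -0.0]
ft_force: [-0.3, -0.7, -0.4]
grip_width: 0.0493
grip_force: 20.0
```

Request:
move_arm([
  {"hand": 4.0, "travel": [-1.1, -4.0, 0], "twist": [0, 0, 0]},
  {"hand": 4.0, "travel": [0, 0, 0], "twist": [0, 0, 0]},
  {"hand": 4.0, "travel": [0, 0, 0], "twist": [0, 0, 0]},
  {"hand": 4.0, "travel": [0, 0, 0], "twist": [0, 0, 0]},
])

```text
time: 3.95
position: [0.5588, -0.0417, 0.1556]
tool_rot: [0.001, 1.0, 0.001, -0.001]
ft_force: [-0.7, 0.1, -1.3]
grip_width: 0.0496
grip_force: 20.0
```

```bash
python3 - <<'E'
from h import *
from rig import robot
o=robot.get_obs();w=robot.camera("wrist");T=Twrist(o,w);t=robot.camera("top")
print(o["position"],o["tool_rot"],o["time"],o["ft_force"]);im=w["frame"].copy()
p=o["position"]
cv2.polylines(im,[np.int32(np.round(proj(w,circ(.561,-.0413,.02,.06),T)*16))],True,(0,255,0),1,0,4)
z=p[2]-.0025
for zz,r in [(z,.025),(z,.01),(z-.016,.034)]:
    cv2.polylines(im,[np.int32(np.round(proj(w,circ(p[0]+.0007,p[1],zz,r),T)*16))],True,(0,0,255),1,0,4)
cv2.imwrite("pics/w2.png",im[...,::-1])
E
```

```text
[ 0.55883687 -0.04168215  0.15564566] [ 7.35390346e-04  9.99999160e-01  5.15465905e-04 -9.34873907e-04] 3.95 [-0.72651841  0.12014851 -1.29825275]
```

View pics/w2.png

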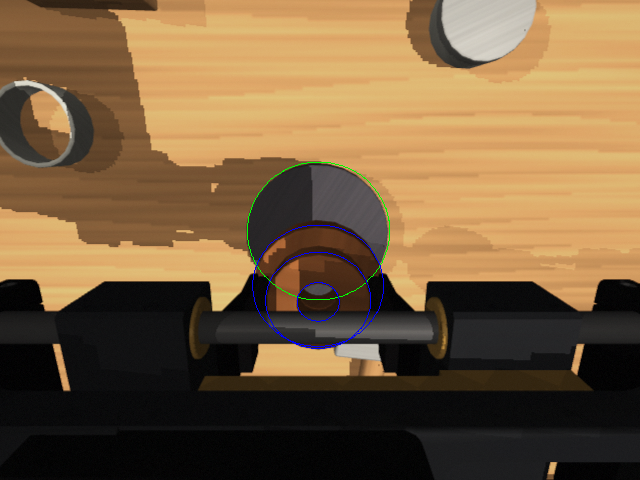

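The plate outline matches the prediction, and the support hole is centred in the gripper at about (320,300). Lowering now.

Request:
move_arm([
  {"hand": 4.0, "travel": [0, 0, 1.5], "twist": [0, 0, 0]},
  {"hand": 4.0, "travel": [0, 0, 1.0], "twist": [0, 0, 0]},
  {"hand": 4.0, "travel": [0, 0, 1.0], "twist": [0, 0, 0]},
  {"hand": 4.0, "travel": [0, 0, 1.0], "twist": [0, 0, 0]},
  {"hand": 4.0, "travel": [0, 0, 1.0], "twist": [0, 0, 0]},
])

```text
time: 4.47
position: [0.5595, -0.0411, 0.1]
tool_rot: [-0.0, 1.0, 0.0, -0.0]
ft_force: [0.2, -0.2, -1.2]
grip_width: 0.0494
grip_force: 20.0
```

```bash
python3 - <<'E'
from rig import robot
o=robot.get_obs();print(o["position"],o["tool_rot"],o["ft_force"],o["moment"],o["grip_width"])
E
```

```text
[ 0.55949226 -0.04107938  0.10003635] [-4.34154972e-04  9.99999843e-01  1.18903142e-04 -3.32930978e-04] [ 0.16101206 -0.16305916 -1.17296582] [ 0.02424352 -0.04720856 -0.02050574] 0.04944401706808748
```

No contact and the post is in the hole. I'll go the remaining 4.4 cm, slowing at the end.

Request:
move_arm([
  {"hand": 4.0, "travel": [0, 0, 1.2], "twist": [0, 0, 0]},
  {"hand": 4.0, "travel": [0, 0, 1.2], "twist": [0, 0, 0]},
  {"hand": 4.0, "travel": [0, 0, 1.2], "twist": [0, 0, 0]},
  {"hand": 4.0, "travel": [0, 0, 0.6], "twist": [0, 0, 0]},
  {"hand": 4.0, "travel": [0, 0, 0.2], "twist": [0, 0, 0]},
])

```text
time: 4.88
position: [0.5592, -0.0415, 0.0564]
tool_rot: [0.0, 1.0, 0.0, -0.001]
ft_force: [-3.1, 1.5, 13.2]
grip_width: 0.0498
grip_force: 20.0
```

Request:
move_arm([
  {"hand": 4.0, "travel": [0, 0, 0], "twist": [0, 0, 0]},
  {"hand": 4.0, "travel": [0, 0, 0], "twist": [0, 0, 0]},
])

```text
time: 5.05
position: [0.5598, -0.0417, 0.0569]
tool_rot: [0.0, 1.0, 0.0, -0.0]
ft_force: [0.2, 0.2, -0.6]
grip_width: 0.0495
grip_force: 20.0
```

Request:
move_arm([
  {"hand": 4.0, "travel": [0, 0, 0.1], "twist": [0, 0, 0]},
  {"hand": 7.0, "travel": [0, 0, 0], "twist": [0, 0, 0]},
  {"hand": 8.7, "travel": [0, 0, 0], "twist": [0, 0, 0]},
  {"hand": 8.7, "travel": [0, 0, 0], "twist": [0, 0, 0]},
  {"hand": 8.7, "travel": [0, 0, 0], "twist": [0, 0, 0]},
])

```text
time: 5.47
position: [0.5599, -0.0418, 0.0561]
tool_rot: [0.0, 1.0, -0.0, 0.0]
ft_force: [0.3, -0.4, 0.6]
grip_width: 0.069
grip_force: 0.0
```

Request:
move_arm([
  {"hand": 8.7, "travel": [0, 0, 0], "twist": [0, 0, 0]},
  {"hand": 8.7, "travel": [0, 0, 0], "twist": [0, 0, 0]},
  {"hand": 8.7, "travel": [0, 0, 0], "twist": [0, 0, 0]},
  {"hand": 8.7, "travel": [0, 0, -3.0], "twist": [0, 0, 0]},
  {"hand": 8.7, "travel": [0, 0, -4.0], "twist": [0, 0, 0]},
])

```text
time: 5.88
position: [0.557, -0.0412, 0.1234]
tool_rot: [0.0, 1.0, 0.001, -0.004]
ft_force: [-0.1, -0.3, 0.3]
grip_width: 0.0866
grip_force: 0.0
```

Request:
move_arm([
  {"hand": 8.7, "travel": [0.8, -2.0, -3.4], "twist": [0, 0, 0]},
  {"hand": 8.7, "travel": [1.4, -3.7, 0], "twist": [0, 0, 0]},
  {"hand": 8.7, "travel": [1.4, -3.7, 0], "twist": [0, 0, 0]},
  {"hand": 8.7, "travel": [1.4, -3.7, 0], "twist": [0, 0, 0]},
  {"hand": 8.7, "travel": [1.4, -3.7, 0], "twist": [0, 0, 0]},
])

```text
time: 6.3
position: [0.4951, -0.211, 0.1605]
tool_rot: [-0.0, 1.0, -0.0, 0.0]
ft_force: [1.1, -1.1, -0.2]
grip_width: 0.087
grip_force: 0.0
```

Request:
move_arm([
  {"hand": 8.7, "travel": [1.4, -3.7, 0], "twist": [0, 0, 0]},
  {"hand": 8.7, "travel": [1.08, -1.17, 0], "twist": [0, 0, 0]},
  {"hand": 8.7, "travel": [0, 0, 0], "twist": [0, 0, 0]},
  {"hand": 8.7, "travel": [0, 0, 0], "twist": [0, 0, 0]},
])

```text
time: 6.63
position: [0.4703, -0.2591, 0.1599]
tool_rot: [0.001, 1.0, 0.0, -0.0]
ft_force: [0.1, 0.6, 1.3]
grip_width: 0.087
grip_force: 0.0
```

```bash
python3 - <<'E'
from h import *
from rig import robot
o=robot.get_obs();w=robot.camera("wrist");T=Twrist(o,w);t=robot.camera("top")
print(o["position"],o["tool_rot"],o["time"],o["ft_force"]);im=w["frame"].copy()
def draw(im,c,x,y,z,r,T=None,col=(0,255,0)): cv2.polylines(im,[np.int32(np.round(proj(c,circ(x,y,z,r),T)*16))],True,col,1,0,4)
for z,r in[(.024,.032),(.024,.028),(0,.032)]: draw(im,w,.4716,-.2579,z,r,T)
ti=t["frame"].copy()
k=cv2.resize(ti[206:270,307:371],(480,480))
cv2.imwrite("pics/w3.png",np.hstack([cv2.resize(im[:,100:540][:360],(320,262)),np.zeros((262,0,3),np.uint8)])[...,::-1])
a=cv2.resize(im[60:360,120:520],(400,300));cv2.imwrite("pics/w3.png",np.hstack([a,cv2.resize(k,(300,300))])[...,::-1])
E
```

```text
[ 0.47027818 -0.25907482  0.15994333] [ 1.46760019e-03  9.99998835e-01  3.97415642e-04 -1.37348699e-04] 6.6333 [0.06292052 0.59530887 1.28860918]
```

View pics/w3.png

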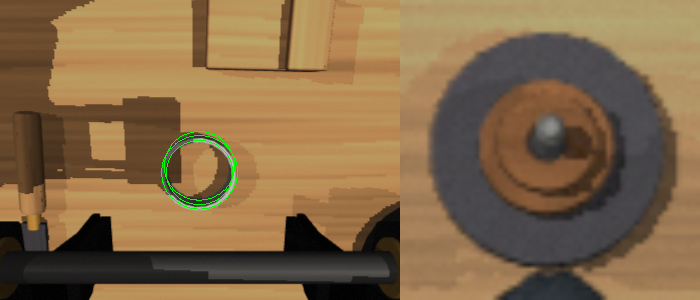

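The support is seated on the post (right crop), and the bangle lies near the predicted outline. I'll refine it numerically.

```bash
python3 - <<'E'
from h import *
from rig import robot
o=robot.get_obs();w=robot.camera("wrist");T=Twrist(o,w);f=w["frame"]
print(o["position"])
hsv=cv2.cvtColor(f,cv2.COLOR_RGB2HSV);m=((hsv[...,1]<70)&(hsv[...,2]>110)).astype(np.uint8)
b=np.zeros_like(m);b[150:300,260:380]=1;m*=b
print(m.sum(),np.argwhere(m).min(0),np.argwhere(m).max(0))
best=[]
for x in np.arange(.464,.480,.0005):
  for y in np.arange(-.266,-.25,.0005):
    k=np.zeros_like(m);P=lambda z,r:np.int32(np.round(proj(w,circ(x,y,z,r),T)*16))
    cv2.fillPoly(k,[P(.024,.032)],1,8,4);cv2.fillPoly(k,[P(.024,.028)],0,8,4)
    best.append(((k&m).sum()/k.sum(),x,y))
best.sort();print(np.round(best[-6:],4),np.round(np.mean(best[-6:],0),4))
E
```

```text
[ 0.47108586 -0.25760346  0.15997638]
606 [197 286] [269 353]
[[ 0.5307  0.473  -0.26  ]
 [ 0.5309  0.4725 -0.2595]
 [ 0.5322  0.4735 -0.259 ]
 [ 0.5386  0.473  -0.259 ]
 [ 0.5556  0.4735 -0.2595]
 [ 0.5697  0.473  -0.2595]] [ 0.543   0.4731 -0.2594]
```

Request:
move_arm([
  {"hand": 8.7, "travel": [-0.1, -0.1, 3.5], "twist": [0, 0, 0]},
  {"hand": 8.7, "travel": [0, 0, 3.5], "twist": [0, 0, 0]},
  {"hand": 8.7, "travel": [0, 0, 3.5], "twist": [0, 0, 0]},
  {"hand": 8.7, "travel": [0, 0, 2.3], "twist": [0, 0, 0]},
  {"hand": 8.7, "travel": [0, 0, 1.05], "twist": [0, 0, 0]},
], force=25)

```text
time: 7.2
position: [0.4711, -0.2568, 0.0185]
tool_rot: [-0.001, 1.0, 0.002, -0.002]
ft_force: [0.1, 0.3, -0.0]
grip_width: 0.0871
grip_force: 0.0
```

Request:
move_arm([
  {"hand": 8.7, "travel": [0, 0, 0], "twist": [0, 0, 0]},
  {"hand": 5.5, "travel": [0, 0, 0], "twist": [0, 0, 0]},
  {"hand": 5.5, "travel": [0, 0, 0], "twist": [0, 0, 0]},
  {"hand": 5.5, "travel": [0, 0, 0], "twist": [0, 0, 0]},
  {"hand": 5.5, "travel": [0, 0, 0], "twist": [0, 0, 0]},
])

```text
time: 7.62
position: [0.4729, -0.2601, 0.0231]
tool_rot: [-0.0, 1.0, -0.001, 0.001]
ft_force: [-0.4, -0.2, -0.8]
grip_width: 0.0679
grip_force: 0.0
```

Request:
move_arm([
  {"hand": 5.5, "travel": [0, 0, 0], "twist": [0, 0, 0]},
  {"hand": 5.5, "travel": [0, 0, 0], "twist": [0, 0, 0]},
])

```text
time: 7.78
position: [0.4727, -0.2599, 0.023]
tool_rot: [0.0, 1.0, -0.001, 0.001]
ft_force: [0.3, 1.9, 7.4]
grip_width: 0.0641
grip_force: 25.0
```

Request:
move_arm([
  {"hand": 5.5, "travel": [0, 0, -1.5], "twist": [0, 0, 0]},
  {"hand": 5.5, "travel": [0, 0, -3.5], "twist": [0, 0, 0]},
  {"hand": 5.5, "travel": [0, 0, -3.5], "twist": [0, 0, 0]},
  {"hand": 5.5, "travel": [0, 0, -3.0], "twist": [0, 0, 0]},
  {"hand": 5.5, "travel": [-0.4, 1.0, 0], "twist": [0, 0, 0]},
])

```text
time: 8.2
position: [0.479, -0.2534, 0.1424]
tool_rot: [0.001, 1.0, -0.005, 0.005]
ft_force: [0.6, -1.0, -1.3]
grip_width: 0.0641
grip_force: 25.0
```

Request:
move_arm([
  {"hand": 5.5, "travel": [-1.4, 3.6, 0], "twist": [0, 0, 0]},
  {"hand": 5.5, "travel": [-1.4, 3.6, 0], "twist": [0, 0, 0]},
  {"hand": 5.5, "travel": [-1.4, 3.6, 0], "twist": [0, 0, 0]},
  {"hand": 5.5, "travel": [-1.4, 3.6, 0], "twist": [0, 0, 0]},
  {"hand": 5.5, "travel": [-1.4, 3.6, 0], "twist": [0, 0, 0]},
])

```text
time: 8.62
position: [0.5456, -0.0675, 0.136]
tool_rot: [0.0, 1.0, 0.0, -0.001]
ft_force: [1.3, 0.5, -1.2]
grip_width: 0.0641
grip_force: 25.0
```

Request:
move_arm([
  {"hand": 5.5, "travel": [-1.45, 2.77, 0], "twist": [0, 0, 0]},
  {"hand": 5.5, "travel": [0, 0, 0], "twist": [0, 0, 0]},
  {"hand": 5.5, "travel": [0, 0, 0], "twist": [0, 0, 0]},
  {"hand": 5.5, "travel": [0, 0, 0], "twist": [0, 0, 0]},
])

```text
time: 8.95
position: [0.5597, -0.0417, 0.1359]
tool_rot: [-0.0, 1.0, -0.0, -0.001]
ft_force: [-0.1, -0.7, -1.1]
grip_width: 0.0642
grip_force: 25.0
```

```bash
python3 - <<'E'
from h import *
from rig import robot
o=robot.get_obs();w=robot.camera("wrist")
print(o["position"],o["tool_rot"],o["time"],o["ft_force"])
o["position"]=np.array([.561,-.0413,.137]);o["tool_rot"]=np.array([0,1,0,0.]);T=Twrist(o,w)
im=w["frame"].copy()
def draw(x,y,z,r,col): cv2.polylines(im,[np.int32(np.round(proj(w,circ(x,y,z,r),T)*16))],True,col,1,0,4)
draw(.561,-.0413,.02,.06,(0,255,0));draw(.561,-.0413,.054,.025,(0,255,0));draw(.561,-.0413,.095,.004,(0,255,0))
for z,r in [(.139,.032),(.139,.028)]: draw(.561,-.0413,z,r,(0,0,255))
cv2.imwrite("pics/w4.png",cv2.resize(im[160:400,180:460],None,fx=2.5,fy=2.5)[...,::-1])
E
```

```text
[ 0.55966943 -0.0416986   0.13592425] [-3.49636619e-04  9.99999581e-01 -3.36263960e-05 -8.45942663e-04] 8.95 [-0.13556031 -0.69994171 -1.10356683]
```

View pics/w4.png

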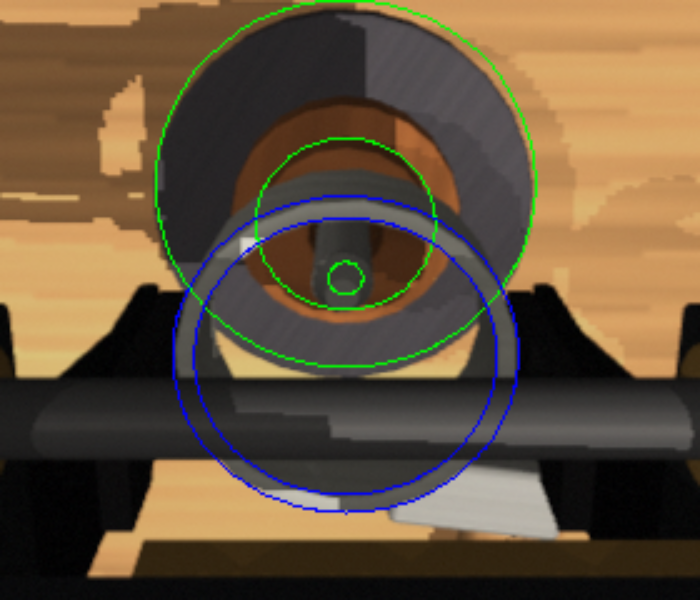

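The bangle is centred in the jaws. The plate appears a little further along +x than drawn, about 1–3 mm, so I'll shift +1.2 mm in x and lower to just above the hub.

Request:
move_arm([
  {"hand": 5.5, "travel": [-0.12, 0, 1.0], "twist": [0, 0, 0]},
  {"hand": 5.5, "travel": [0, 0, 1.5], "twist": [0, 0, 0]},
  {"hand": 5.5, "travel": [0, 0, 1.5], "twist": [0, 0, 0]},
  {"hand": 5.5, "travel": [0, 0, 1.2], "twist": [0, 0, 0]},
  {"hand": 5.5, "travel": [0, 0, 0.5], "twist": [0, 0, 0]},
])

```text
time: 9.42
position: [0.56, -0.0429, 0.0773]
tool_rot: [0.001, 1.0, 0.0, -0.002]
ft_force: [-0.6, 0.3, -1.1]
grip_width: 0.064
grip_force: 25.0
```

Request:
move_arm([
  {"hand": 5.5, "travel": [0, 0, 0.3], "twist": [0, 0, 0]},
  {"hand": 5.5, "travel": [0, 0, 0.3], "twist": [0, 0, 0]},
])

```text
time: 9.58
position: [0.5616, -0.0426, 0.0731]
tool_rot: [0.001, 1.0, 0.0, -0.0]
ft_force: [-0.1, 0.1, -1.4]
grip_width: 0.0641
grip_force: 25.0
```

No contact with the underside just below the hub top, so the bangle is around the hub. Continuing down to the flange.

Request:
move_arm([
  {"hand": 5.5, "travel": [0, 0, 0.4], "twist": [0, 0, 0]},
  {"hand": 5.5, "travel": [0, 0, 0.4], "twist": [0, 0, 0]},
  {"hand": 5.5, "travel": [0, 0, 0.3], "twist": [0, 0, 0]},
  {"hand": 5.5, "travel": [0, 0, 0.2], "twist": [0, 0, 0]},
  {"hand": 5.5, "travel": [0, 0, 0], "twist": [0, 0, 0]},
])

```text
time: 10.0
position: [0.5617, -0.0418, 0.061]
tool_rot: [-0.0, 1.0, -0.0, 0.0]
ft_force: [-1.2, 0.0, 1.3]
grip_width: 0.0639
grip_force: 25.0
```

Request:
move_arm([
  {"hand": 5.5, "travel": [0, 0, 0.1], "twist": [0, 0, 0]},
  {"hand": 5.5, "travel": [0, 0, 0], "twist": [0, 0, 0]},
])

```text
time: 10.17
position: [0.5618, -0.0418, 0.0609]
tool_rot: [-0.0, 1.0, -0.0, 0.0]
ft_force: [-2.5, 0.6, 7.6]
grip_width: 0.0639
grip_force: 25.0
```

The force confirms contact on the flange. Release, lift and move above the cap.

Request:
move_arm([
  {"hand": 7.5, "travel": [0, 0, 0], "twist": [0, 0, 0]},
  {"hand": 8.7, "travel": [0, 0, 0], "twist": [0, 0, 0]},
  {"hand": 8.7, "travel": [0, 0, 0], "twist": [0, 0, 0]},
  {"hand": 8.7, "travel": [0, 0, 0], "twist": [0, 0, 0]},
  {"hand": 8.7, "travel": [0, 0, 0], "twist": [0, 0, 0]},
])

```text
time: 10.58
position: [0.5617, -0.0418, 0.0594]
tool_rot: [0.0, 1.0, 0.0, -0.0]
ft_force: [0.1, -0.6, 1.2]
grip_width: 0.0851
grip_force: 0.0
```

Request:
move_arm([
  {"hand": 8.7, "travel": [0, 0, 0], "twist": [0, 0, 0]},
  {"hand": 8.7, "travel": [0, 0, -2.0], "twist": [0, 0, 0]},
  {"hand": 8.7, "travel": [0, 0, -3.5], "twist": [0, 0, 0]},
  {"hand": 8.7, "travel": [0, 0, -3.5], "twist": [0, 0, 0]},
  {"hand": 8.7, "travel": [0, 0, -3.0], "twist": [0, 0, 0]},
])

```text
time: 11.0
position: [0.5617, -0.0418, 0.1811]
tool_rot: [0.0, 1.0, -0.0, 0.0]
ft_force: [1.2, -0.3, 0.6]
grip_width: 0.0867
grip_force: 0.0
```

Request:
move_arm([
  {"hand": 8.7, "travel": [-1.8, -3.1, 0], "twist": [0, 0, 0]},
  {"hand": 8.7, "travel": [-1.8, -3.1, 0], "twist": [0, 0, 0]},
  {"hand": 8.7, "travel": [-1.8, -3.1, 0], "twist": [0, 0, 0]},
  {"hand": 8.7, "travel": [-1.8, -3.1, 0], "twist": [0, 0, 0]},
  {"hand": 8.7, "travel": [-1.86, -3.07, 0], "twist": [0, 0, 0]},
])

```text
time: 11.42
position: [0.6527, -0.1979, 0.1795]
tool_rot: [0.0, 1.0, 0.0, -0.0]
ft_force: [0.9, 0.8, 0.6]
grip_width: 0.0874
grip_force: 0.0
```

Request:
move_arm([
  {"hand": 8.7, "travel": [0, 0, 0], "twist": [0, 0, 0]},
  {"hand": 8.7, "travel": [0, 0, 0], "twist": [0, 0, 0]},
  {"hand": 8.7, "travel": [0, 0, 0], "twist": [0, 0, 0]},
])

```text
time: 11.67
position: [0.6513, -0.1959, 0.1787]
tool_rot: [0.0, 1.0, 0.001, -0.001]
ft_force: [-0.1, -0.4, -0.9]
grip_width: 0.0871
grip_force: 0.0
```

```bash
python3 - <<'E'
from h import *
from rig import robot
o=robot.get_obs();w=robot.camera("wrist");T=Twrist(o,w);t=robot.camera("top")
print(o["position"],o["tool_rot"],o["time"]);im=w["frame"].copy();ti=t["frame"].copy()
def draw(im,c,x,y,z,r,T=None,col=(0,255,0)): cv2.polylines(im,[np.int32(np.round(proj(c,circ(x,y,z,r),T)*16))],True,col,1,0,4)
for z,r in[(.058,.018),(.01,.036)]: draw(im,w,.6528,-.196,z,r,T)
k=cv2.resize(ti[206:270,307:371],(400,400),interpolation=cv2.INTER_CUBIC)
a=cv2.resize(im[150:350,220:420],(400,400));cv2.imwrite("pics/w5.png",np.hstack([a,k])[...,::-1])
E
```

```text
[ 0.65129459 -0.19589828  0.17869952] [ 2.90136292e-04  9.99999050e-01  7.79239994e-04 -1.09918468e-03] 11.6667
```

View pics/w5.png

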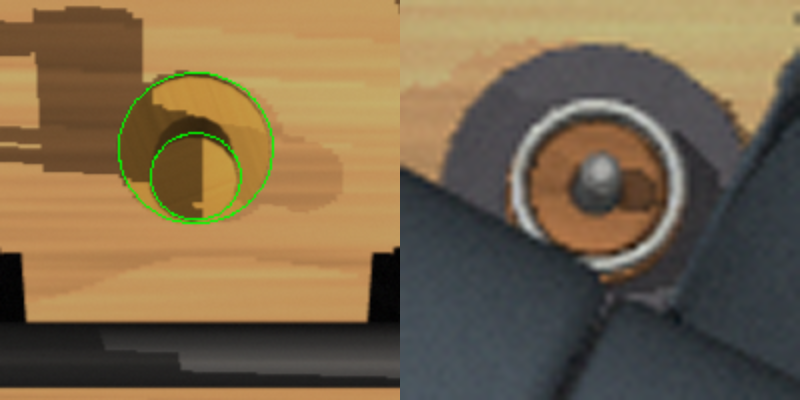

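The bangle is around the hub and level (right crop). The cap matches its prediction. Descend and grip the knob.

Request:
move_arm([
  {"hand": 8.7, "travel": [-0.1, 0, 3.5], "twist": [0, 0, 0]},
  {"hand": 8.7, "travel": [0, 0, 3.5], "twist": [0, 0, 0]},
  {"hand": 8.0, "travel": [0, 0, 3.5], "twist": [0, 0, 0]},
  {"hand": 7.0, "travel": [0, 0, 2.1], "twist": [0, 0, 0]},
  {"hand": 6.0, "travel": [0, 0, 1.0], "twist": [0, 0, 0]},
], force=40)

```text
time: 12.18
position: [0.6503, -0.1937, 0.0399]
tool_rot: [-0.001, 1.0, 0.002, -0.003]
ft_force: [0.1, 0.6, -0.2]
grip_width: 0.0741
grip_force: 0.0
```

Request:
move_arm([
  {"hand": 5.0, "travel": [0, 0, 0], "twist": [0, 0, 0]},
  {"hand": 3.0, "travel": [0, 0, 0], "twist": [0, 0, 0]},
  {"hand": 3.0, "travel": [0, 0, 0], "twist": [0, 0, 0]},
  {"hand": 3.0, "travel": [0, 0, 0], "twist": [0, 0, 0]},
  {"hand": 3.0, "travel": [0, 0, 0], "twist": [0, 0, 0]},
])

```text
time: 12.6
position: [0.6544, -0.197, 0.0456]
tool_rot: [-0.0, 1.0, -0.001, 0.002]
ft_force: [-0.3, 0.3, -0.5]
grip_width: 0.0418
grip_force: 0.0
```

Request:
move_arm([
  {"hand": 3.0, "travel": [0, 0, 0], "twist": [0, 0, 0]},
  {"hand": 3.0, "travel": [0, 0, 0], "twist": [0, 0, 0]},
  {"hand": 3.0, "travel": [0, 0, 0], "twist": [0, 0, 0]},
  {"hand": 3.0, "travel": [0, 0, 0], "twist": [0, 0, 0]},
])

```text
time: 12.93
position: [0.6542, -0.197, 0.0452]
tool_rot: [-0.0, 1.0, -0.001, 0.001]
ft_force: [-0.4, 1.0, 5.3]
grip_width: 0.0359
grip_force: 40.0
```

Request:
move_arm([
  {"hand": 3.0, "travel": [0, 0, -1.0], "twist": [0, 0, 0]},
  {"hand": 3.0, "travel": [0, 0, -2.5], "twist": [0, 0, 0]},
  {"hand": 3.0, "travel": [0, 0, -3.0], "twist": [0, 0, 0]},
  {"hand": 3.0, "travel": [0, 0, -3.0], "twist": [0, 0, 0]},
  {"hand": 3.0, "travel": [0, 0, -2.0], "twist": [0, 0, 0]},
])

```text
time: 13.35
position: [0.6535, -0.1966, 0.1608]
tool_rot: [0.0, 1.0, -0.0, 0.001]
ft_force: [1.3, -1.0, -2.6]
grip_width: 0.0353
grip_force: 40.0
```

Request:
move_arm([
  {"hand": 3.0, "travel": [1.3, 2.2, 0], "twist": [0, 0, 0]},
  {"hand": 3.0, "travel": [1.8, 3.0, 0], "twist": [0, 0, 0]},
  {"hand": 3.0, "travel": [1.8, 3.0, 0], "twist": [0, 0, 0]},
  {"hand": 3.0, "travel": [1.8, 3.0, 0], "twist": [0, 0, 0]},
  {"hand": 3.0, "travel": [1.3, 2.2, 0], "twist": [0, 0, 0]},
])

```text
time: 13.77
position: [0.5696, -0.0597, 0.1579]
tool_rot: [0.0, 1.0, 0.001, -0.003]
ft_force: [-0.5, 0.5, -4.7]
grip_width: 0.0354
grip_force: 40.0
```

Request:
move_arm([
  {"hand": 3.0, "travel": [1.16, 2.07, 0], "twist": [0, 0, 0]},
  {"hand": 3.0, "travel": [0, 0, 0], "twist": [0, 0, 0]},
  {"hand": 3.0, "travel": [0, 0, 0], "twist": [0, 0, 0]},
  {"hand": 3.0, "travel": [0, 0, 0], "twist": [0, 0, 0]},
])

```text
time: 14.1
position: [0.5621, -0.042, 0.1586]
tool_rot: [-0.0, 1.0, -0.0, 0.0]
ft_force: [-0.6, -0.2, -3.5]
grip_width: 0.0353
grip_force: 40.0
```

```bash
python3 - <<'E'
from h import *
from rig import robot
o=robot.get_obs();w=robot.camera("wrist");T=Twrist(o,w)
p=o["position"];print(p,o["tool_rot"],o["time"],o["ft_force"])
im=w["frame"].copy()
def draw(x,y,z,r,col): cv2.polylines(im,[np.int32(np.round(proj(w,circ(x,y,z,r),T)*16))],True,col,1,0,4)
draw(.561,-.0413,.02,.06,(0,255,0))
x,y=p[0]-.0012,p[1]
for z,r in [(p[2]+.014,.018),(p[2]-.034,.036)]: draw(x,y,z,r,(0,0,255))
cv2.imwrite("pics/w6.png",cv2.resize(im[160:400,180:460],None,fx=2.5,fy=2.5)[...,::-1])
E
```

```text
[ 0.56205929 -0.0420179   0.1586144 ] [-1.52252751e-04  9.99999904e-01 -2.68202261e-04  3.10103106e-04] 14.1 [-0.5586342  -0.24084804 -3.53927982]
```

View pics/w6.png

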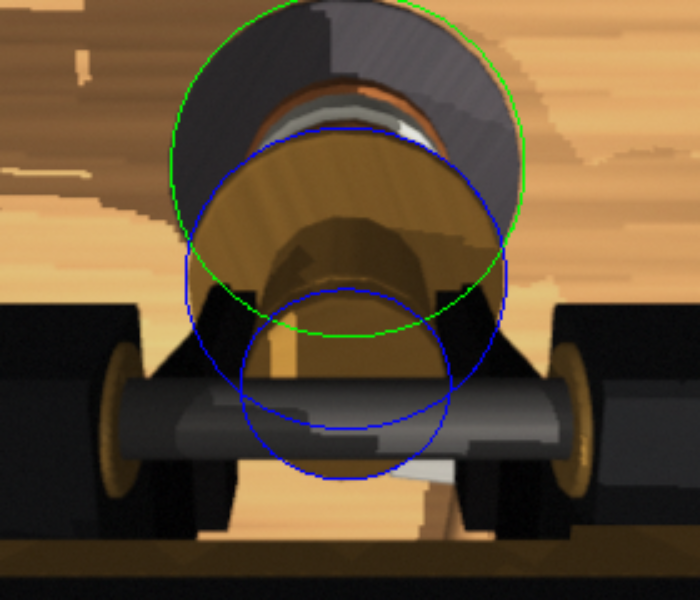

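The cap is centred over the post within about 1 mm. Lowering.

Request:
move_arm([
  {"hand": 3.0, "travel": [0, 0, 1.0], "twist": [0, 0, 0]},
  {"hand": 3.0, "travel": [0, 0, 0.7], "twist": [0, 0, 0]},
  {"hand": 3.0, "travel": [0, 0, 0.5], "twist": [0, 0, 0]},
  {"hand": 3.0, "travel": [0, 0, 0.4], "twist": [0, 0, 0]},
  {"hand": 3.0, "travel": [0, 0, 0.4], "twist": [0, 0, 0]},
])

```text
time: 14.57
position: [0.5615, -0.0421, 0.1275]
tool_rot: [0.0, 1.0, 0.0, -0.001]
ft_force: [0.3, 0.3, -4.2]
grip_width: 0.0358
grip_force: 40.0
```

Request:
move_arm([
  {"hand": 3.0, "travel": [0, 0, 0.4], "twist": [0, 0, 0]},
  {"hand": 3.0, "travel": [0, 0, 0], "twist": [0, 0, 0]},
])

```text
time: 14.73
position: [0.5612, -0.0417, 0.1235]
tool_rot: [0.0, 1.0, 0.0, -0.001]
ft_force: [-0.6, 0.8, -4.0]
grip_width: 0.0357
grip_force: 40.0
```

Request:
move_arm([
  {"hand": 3.0, "travel": [0, 0, 0.5], "twist": [0, 0, 0]},
  {"hand": 3.0, "travel": [0, 0, 0.5], "twist": [0, 0, 0]},
  {"hand": 3.0, "travel": [0, 0, 0.4], "twist": [0, 0, 0]},
  {"hand": 3.0, "travel": [0, 0, 0.3], "twist": [0, 0, 0]},
  {"hand": 3.0, "travel": [0, 0, 0.1], "twist": [0, 0, 0]},
])

```text
time: 15.15
position: [0.5615, -0.0417, 0.1071]
tool_rot: [-0.0, 1.0, 0.0, -0.0]
ft_force: [-2.1, 0.5, 9.2]
grip_width: 0.0352
grip_force: 40.0
```

Request:
move_arm([
  {"hand": 3.0, "travel": [0, 0, 0.1], "twist": [0, 0, 0]},
  {"hand": 3.0, "travel": [0, 0, 0], "twist": [0, 0, 0]},
])

```text
time: 15.32
position: [0.5615, -0.0417, 0.1071]
tool_rot: [-0.0, 1.0, -0.0, -0.0]
ft_force: [-2.6, 1.4, 7.5]
grip_width: 0.0358
grip_force: 40.0
```

The cap is in contact with the bangle at the expected height. Release and retreat.

Request:
move_arm([
  {"hand": 5.0, "travel": [0, 0, 0], "twist": [0, 0, 0]},
  {"hand": 8.0, "travel": [0, 0, 0], "twist": [0, 0, 0]},
  {"hand": 8.0, "travel": [0, 0, 0], "twist": [0, 0, 0]},
  {"hand": 8.0, "travel": [0, 0, 0], "twist": [0, 0, 0]},
  {"hand": 8.0, "travel": [0, 0, 0], "twist": [0, 0, 0]},
])

```text
time: 15.73
position: [0.562, -0.0419, 0.1056]
tool_rot: [0.0, 1.0, -0.0, 0.0]
ft_force: [-0.9, -0.0, -0.1]
grip_width: 0.0613
grip_force: 0.0
```

Request:
move_arm([
  {"hand": 8.0, "travel": [0, 0, 0], "twist": [0, 0, 0]},
  {"hand": 8.0, "travel": [0, 0, 0], "twist": [0, 0, 0]},
  {"hand": 8.0, "travel": [0, 0, -2.0], "twist": [0, 0, 0]},
  {"hand": 8.0, "travel": [0, 0, -3.5], "twist": [0, 0, 0]},
  {"hand": 8.0, "travel": [0, 0, -3.5], "twist": [0, 0, 0]},
])

```text
time: 16.15
position: [0.5606, -0.0415, 0.1952]
tool_rot: [0.0, 1.0, 0.001, -0.002]
ft_force: [0.1, 0.5, 0.1]
grip_width: 0.0795
grip_force: 0.0
```

Request:
move_arm([
  {"hand": 8.0, "travel": [0, 4.0, -1.0], "twist": [0, 0, 0]},
  {"hand": 8.0, "travel": [0, 4.0, 0], "twist": [0, 0, 0]},
  {"hand": 8.0, "travel": [0, 4.0, 0], "twist": [0, 0, 0]},
  {"hand": 8.0, "travel": [0, 0, 0], "twist": [0, 0, 0]},
  {"hand": 8.0, "travel": [0, 0, 0], "twist": [0, 0, 0]},
])

```text
time: 16.57
position: [0.5612, 0.0802, 0.2056]
tool_rot: [-0.002, 1.0, -0.0, -0.0]
ft_force: [0.9, -0.0, 0.3]
grip_width: 0.0799
grip_force: 0.0
```

```bash
python3 - <<'E'
from h import *
from rig import robot
o=robot.get_obs();s=robot.camera("scene");t=robot.camera("top");print(o["position"],o["time"])
im=s["frame"].copy();ti=t["frame"].copy()
def draw(im,c,z,r): cv2.polylines(im,[np.int32(np.round(proj(c,circ(.561,-.0413,z,r))*16))],True,(0,255,0),1,0,4)
draw(im,s,.12,.018);draw(im,s,.062,.036);draw(ti,t,.12,.018);draw(ti,t,.062,.036)
a=cv2.resize(im[200:300,250:350],(400,400),interpolation=2);b=cv2.resize(ti[206:270,307:371],(400,400),interpolation=2)
cv2.imwrite("pics/end.png",np.hstack([a,b])[...,::-1])
E
```

```text
[0.56121976 0.08024359 0.20556368] 16.5667
```

View pics/end.png

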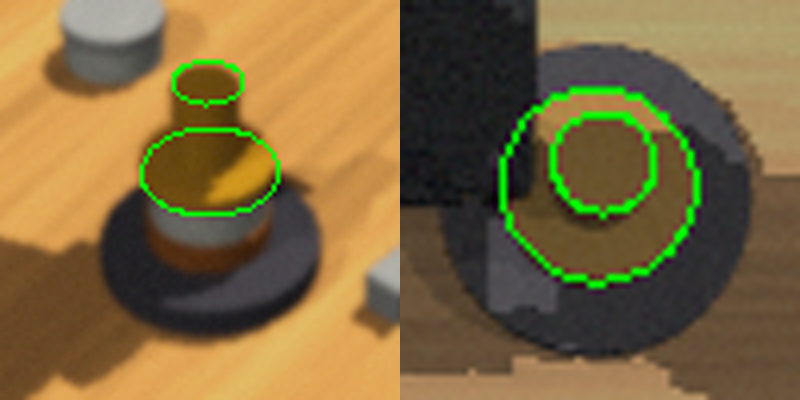

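The full stack is seated: support, bangle and cap match the outlines drawn for the seated heights.

```bash
python3 -c "
from rig import robot
print(robot.hand_in())"
```

```text
the job is handed in; nothing more can be done
None
```

The support, bangle and cap are stacked on the post with the cap resting on the bangle, and I handed the job in at about 17 s; the last camera check matched the seated heights, but no verdict came back.

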